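# Pour only the walnuts out of a two-section snack dish

## Task

Take the two-section wooden snack dish by its upright tab, turn it so that the section with the walnuts faces the rice bowl, and tip it just above the bowl until all three walnuts have rolled in, holding the dish tipped until they lie there. Both biscuits must stay in their section. Then set the dish down upright on the worktop and let go, leaving the bowl where it stands and not disturbing the two shakers and the coffee jar.

Things in the scene. Friction and masses are not known exactly. Their poses are not given: they have to be found in the camera images.
- snack_dish: dark wooden snack dish, loose, about 0.24 kg, 160 (x) by 72 (y) by 34 mm high; origin at the centre of its underside, z up. A divider at x=0 (6 mm thick, 36 high) makes two equal open sections: walnuts in the +x one, biscuits in the -x one. Floor 5 mm thick out to |x|=56 mm, then end boards rise at 55 degrees. Side walls 5 mm. Looks the same both ways round; stands at any yaw.
- dish_rim (a point): middle of the pouring rim of the walnuts' section: x=76, z=34 mm in the dish's frame, 62 mm wide inside. Walnuts stay in until this end is tipped down by about 55 degrees and surely roll out at 70; the biscuits then only slide against the divider. The other section's rim is its mirror image.
- dish_grip (a point): on the dish's upright tab, 80 mm above its underside, axes as the dish's. Tab: flat board over the divider, 10 mm thick (y), 36 wide (x), half-round top at 112 mm; fingers close along y; nothing beside it above 40 mm. A tool that can lean only 45 degrees each way takes it with its body leaning 25 degrees towards the biscuits, then swings through to 45 the other way.
- bowl: white rice bowl with a thin red line, loose, 0.14 kg, 115 mm across the rim, 52 mm high, open inside (inner floor about 12 mm up); origin at the centre of its underside.
- walnut_0: walnut, nearly round, 28 mm across, about 13 g, one of three; origin at its centre.
- walnut_1: walnut, nearly round, 28 mm across, about 13 g, one of three; origin at its centre.
- walnut_2: walnut, nearly round, 28 mm across, about 13 g, one of three; origin at its centre.
- biscuit_0: square biscuit, 26x26x12 mm, about 12 g, one of two; origin at the centre of its underside.
- biscuit_1: square biscuit, 26x26x12 mm, about 12 g, one of two; origin at the centre of its underside.
- tap_spout (a point): fixed: the point of the tap's spout nearest the robot, behind the sink that lies between dish and bowl. The tap reaches back to the wall from here, about 30 mm wide and up to 0.30 m above the worktop; carry the dish past in front of it. A utensil basket hangs on the wall from 0.43 m above the worktop, 110 mm further back than this point and 75 to 280 mm to its right.
- salt_shaker: glass shaker with a grey top, bystander, 44 mm across, 90 mm high, on the dish's side; origin at the centre of its underside.
- pepper_shaker: shaker of the same kind, bystander, on the bowl's side; origin at the centre of its underside.
- coffee: clear jar with a dark lid, bystander, 81 mm across, 167 mm high; origin at the centre of its underside.
Things that resemble listed ones, but are neither listed nor needed, are in the scene too. Of the things that look like the bowl, the larger one is meant.

How it is judged (in metres and radians):
On the way:
1. all three walnuts lie in the bowl while the dish is still held tipped (30 degrees or more) near above it (horizontal distance between each of walnut_0, walnut_1, walnut_2 and bowl below 0.05 m and z of walnut_0 in the frame of bowl between 0.005 and 0.065 m and z of walnut_1 in the frame of bowl between 0.005 and 0.065 m and z of walnut_2 in the frame of bowl between 0.005 and 0.065 m and angle between snack_dish's own z axis and vertical above 0.52 rad and horizontal distance between snack_dish and bowl below 0.2 m), for 0.2 s.
At the end, for the whole second after the job is handed in: All three walnuts lie in the bowl (within 50 mm of its axis), both biscuits lie in their section of the dish, the dish stands upright (3 degrees) and still on the worktop, and the bowl stands upright within 30 mm of where it was (horizontal distance between each of walnut_0, walnut_1, walnut_2 and bowl below 0.05 m and z of walnut_0 in the frame of bowl between 0.005 and 0.065 m and z of walnut_1 in the frame of bowl between 0.005 and 0.065 m and z of walnut_2 in the frame of bowl between 0.005 and 0.065 m and x of biscuit_0 in the frame of snack_dish between -0.078 and 0 m and y of biscuit_0 in the frame of snack_dish between -0.036 and 0.036 m and z of biscuit_0 in the frame of snack_dish between 0 and 0.034 m and x of biscuit_1 in the frame of snack_dish between -0.078 and 0 m and y of biscuit_1 in the frame of snack_dish between -0.036 and 0.036 m and z of biscuit_1 in the frame of snack_dish between 0 and 0.034 m and angle between snack_dish's own z axis and vertical below 0.06 rad and height (world z) of snack_dish between -0.006 and 0.006 m and linear speed of each of snack_dish, bowl below 0.02 m/s and angle between bowl's own z axis and vertical below 0.1 rad and distance of bowl from where it was at the start of the episode below 0.03 m); the robot touches nothing.
It fails at once if a biscuit leaves the dish (distance between any of biscuit_0, biscuit_1 and snack_dish above 0.1 m).
It fails at once if a walnut misses the bowl and falls outside the dish ((distance between walnut_0 and snack_dish above 0.13 m and horizontal distance between walnut_0 and bowl above 0.08 m and height (world z) of walnut_0 below 0.03 m) or (distance between walnut_1 and snack_dish above 0.13 m and horizontal distance between walnut_1 and bowl above 0.08 m and height (world z) of walnut_1 below 0.03 m) or (distance between walnut_2 and snack_dish above 0.13 m and horizontal distance between walnut_2 and bowl above 0.08 m and height (world z) of walnut_2 below 0.03 m)).
It fails at once if the dish is tipped out from high above (its underside's centre over 0.30 m) (angle between snack_dish's own z axis and vertical above 0.9 rad and height (world z) of snack_dish above 0.3 m).
It fails at once if the dish is dropped (in the air with no finger on it) (height (world z) of snack_dish above 0.03 m and contact force between the fingers and snack_dish below 0.2 N).
It fails at once if a shaker or the coffee jar is moved by more than 30 mm (distance of any of salt_shaker, pepper_shaker, coffee from where it was at the start of the episode above 0.03 m).
It also fails if it takes over 64 s, if anything falls off the work surface, if the arm or the gripper's body presses on something with over 40 N, if the wrist force passes 120 N, or if a joint passes its speed limit or range.

## Robot

A 6-joint arm with a two-finger parallel gripper is mounted at the origin on a cart in front of the work surface, level with it; the furniture and walls round the work are solid. World frame = base frame: x ahead of the robot, y to its left, z up, the work surface at z = 0. Lengths are in mm, angles in rad, forces in N, time in s.
With the tool pointing down it reaches from about 275 to 750 mm from the base axis. Payload 10.2 kg.
Tool frame: the origin (TCP) lies on the mounting face of the last link; the fingertips stand 166 mm ahead of it and the grasp point (between the pads) lies 147 mm ahead of it; z points along the fingers, y is the line along which they close (so a half turn about z gives the same grasp; the last joint's range is limited). The gripper opens to 88 mm and grips with 3 to 60 N. Pads are 18 mm wide; open, the fingers measure 123 mm over their backs; the gripper's body (75 mm by 187 mm) begins 45 mm behind the grasp point.
Start: joints at [-1.495, 0.313, 1.498, -0, 1.331, -0.223], TCP at [154.533, -501.749, 404.72] pointing down, gripper open.
Joint ranges: [-2.94, 2.94], [-0.97, 2.17], [0.19, 2.56], [-1.23, 4.37], [0.02, 3.11], [-2.88, 2.88]. Speed limits (rad/s): [2.39, 2.39, 3.01, 3.14, 3.14, 3.14].

## Interface

Orientations are given as a rotation vector (axis times angle).
In Python, from plant import arm gives the robot as it stands.
- The arm moves only by the shell command python3 -m handwheel 'ROWS'. ROWS is a JSON object of lists of equal length, an entry for each row: "angular": the turn, a rotation vector about the tool's x, y, z in rad, a list of three; "dp": the shift along the tool's x, y, z in cm, a list of three; "grip": the finger opening in cm, from 0 to 8.81. A call has 1 to 20 rows; each row is the pose to reach, as a shift and turn from the pose commanded when the call began, along the tool's axes at that moment; what a row does not reach only later rows make up. A row lasts 1/12 s, in which the tool goes at most 41.7 mm and 7.16 degrees, less where a joint would pass 70% of its speed; a pose out of reach is approached as far as the arm can. A call with a gripper value outside its range is refused whole. The fingers move at their own pace and stop on an object; the grip force is fixed at half the most. Time passes only in rows, so rows that repeat a pose let the fingers close. It gives the time, the measured TCP pose, the force, the opening and the grip force at its end, in the units of the state.
- arm.state(): the state, without advancing time (a new reading comes with each control period).
- arm.camera(name): name is "side" or "top"; returns the picture (420x560x3 uint8, blue, green, red); there is no depth.
- arm.camera_model(name): a dict with "K" (3x3 intrinsics, pixels), "xyz" and "rotation" of the camera in the world. Camera axes: x right, y up, looking along -z (the intrinsics and any distortion apply to the point x, -y, -z); pixel columns grow to the right and rows downward; lengths in mm; the calibration is good to about 2 mm. A picture is of the moment at which its call begins. camera_model takes no time and is no camera call.
- arm.job_done(): hands the job in; it is judged then, once.
The state is a dict: "time": time; "joint_positions": joint angles; "joint_vel": joint speeds; "joint_torque": joint torques, N m; "tcp_pos": TCP position; "tcp_rot": TCP orientation; "wrist_force": force on the tool from outside, world axes, zero at the start; "torque": the same for the moment, N m; "gripper_width": finger opening in mm; "grasp_force": force on a finger pad.
Only numpy, scipy, OpenCV 4.12 (cv2) and the standard library are available. Lean on these libraries where they do the work, as an engineer would, in place of code of your own. Each camera call takes 0.05 s, during which the arm holds its last target. There are 200 camera calls.

## Working session

There is one attempt and no reset: what is moved stays moved. The work goes in short steps, Python scripts to look and compute and a shell command to move; the robot and the scene stay as the last step left them, time stands still between calls to the robot, and variables do not carry over. Pictures are saved under pics/ and viewed, at most 10 in all, crops included, and the job is handed in when it is done.

```bash
mkdir -p pics; ls; python3 - <<'E'
from plant import arm
import cv2, numpy as np
for n in("top","side"):
    cv2.imwrite(f"pics/{n}0.png",cv2.resize(arm.camera(n),(784,588),interpolation=cv2.INTER_CUBIC))
    m=arm.camera_model(n); print(n,{k:(np.round(np.array(v),3).tolist() if not isinstance(v,str) else v) for k,v in m.items()})
print(arm.state())
E
```

```text
pics
top {'K': [[446.733, 0.0, 283.386], [0.0, 446.733, 210.969], [0.0, 0.0, 1.0]], 'xyz': [359.341, -15.795, 1458.329], 'rotation': [0.08, -0.076, -1.592]}
side {'K': [[525.776, 0.0, 279.916], [0.0, 525.776, 206.676], [0.0, 0.0, 1.0]], 'xyz': [22.215, -1222.106, 984.801], 'rotation': [0.981, -0.179, -0.348]}
{'time': 0.1, 'joint_positions': array([-1.49538622e+00,  3.13352612e-01,  1.49833735e+00,  7.69780492e-06,
        1.33099758e+00, -2.23409790e-01]), 'joint_vel': array([ 0.00022147, -0.00153154,  0.00041346, -0.0003038 ,  0.00020002,
        0.00082523]), 'joint_torque': array([ 2.50678910e-03, -4.02810037e+01, -2.52641344e+01,  6.95418147e-02,
        3.42212047e-02, -6.39395762e-05]), 'tcp_pos': array([ 154.53738777, -501.7023581 ,  404.24834482]), 'tcp_rot': array([-3.10551367e+00, -4.67475475e-01, -1.38816273e-04]), 'wrist_force': array([0.7210952 , 0.33949881, 0.06246837]), 'torque': array([0.01068271, 0.05618497, 0.02596645]), 'grasp_force': 0.0, 'gripper_width': 88.11440052907203}
```

View pics/top0.png

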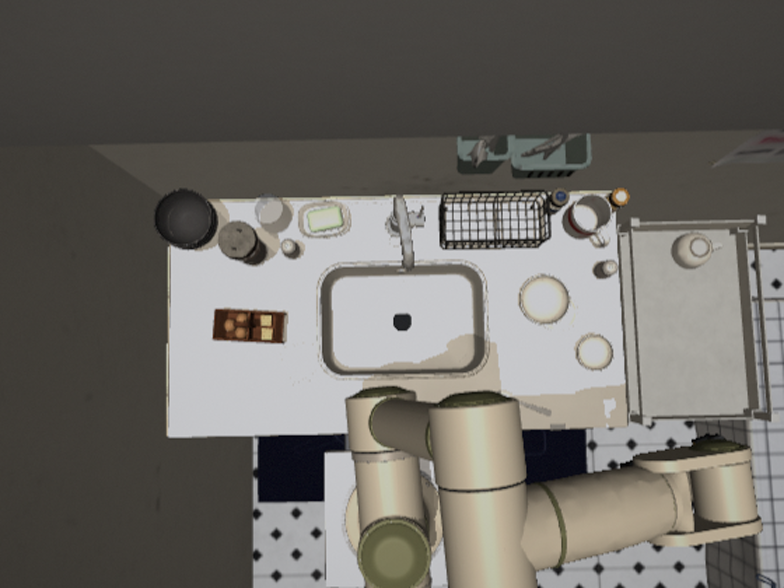

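View pics/side0.png

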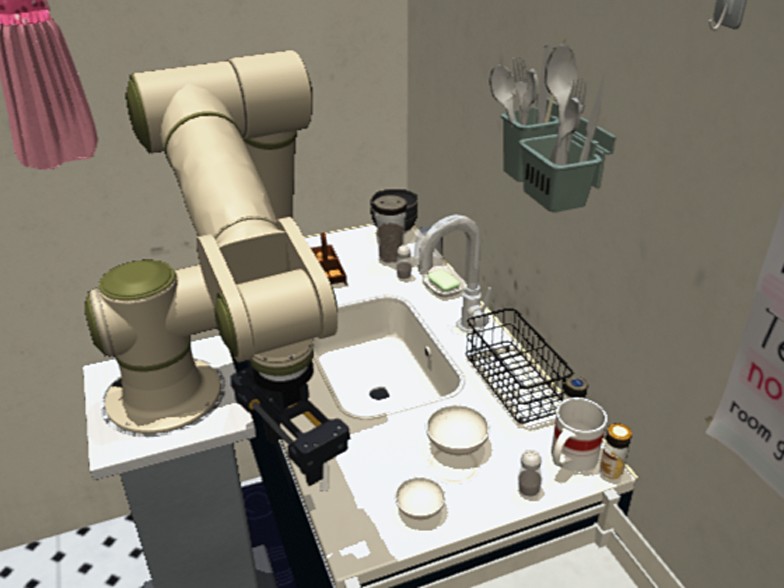

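The top picture shows the dish at (250,326), with the walnuts in its left half and the biscuits in its right. Two bowls fit: the larger at (544,299) and a smaller one at (594,351). The larger is the one meant. The salt shaker is at (289,247), pepper at (607,268), the coffee jar at (240,240) and the tap tip at (407,268). I'll confirm in an enlarged crop.

```bash
cat > h.py <<'E'
import numpy as np, cv2
from scipy.spatial.transform import Rotation as R
from plant import arm
def ray(n,px):
    m=arm.camera_model(n);K=np.array(m["K"])
    d=cv2.undistortPoints(np.array([[px]],float),K,np.array(m.get("distortion",m.get("dist",np.zeros(5))),float)).ravel()
    return np.array(m["xyz"]),R.from_rotvec(m["rotation"]).apply([d[0],-d[1],-1])
def at(n,px,z):
    o,d=ray(n,px); return o+d*(z-o[2])/d[2]
def pix(n,p):
    m=arm.camera_model(n);K=np.array(m["K"])
    c=R.from_rotvec(m["rotation"]).inv().apply(np.array(p)-m["xyz"]); q=K@[c[0],-c[1],-c[2]]
    return q[:2]/q[2]
E
python3 - <<'E'
from h import *
print(arm.camera_model("top").keys())
im=arm.camera("top")
a=cv2.resize(im[205:265,130:230],(800,480),interpolation=cv2.INTER_CUBIC) # x8
cv2.imwrite("pics/dish1.png",a)
b=cv2.resize(im[165:275,340:460],(600,550),interpolation=cv2.INTER_CUBIC) # x5
cv2.imwrite("pics/bowl1.png",b)
s=1.4
f=lambda x,y:(x/s,y/s)
for nm,p,z in [("dish",(250,326),30),("bowl",(544,299),52),("small",(594,351),40),("tap",(407,268),300),("salt",(289,247),90),("pep",(607,268),90),("coffee",(238,238),167)]:
    print(nm,at("top",f(*p),z).round())
E
```

```text
dict_keys(['K', 'xyz', 'rotation'])
dish [439. 323.  30.]
bowl [ 484. -346.   52.]
small [ 364. -456.   40.]
tap [526. -35. 300.]
salt [609. 222.  90.]
pep [ 546. -479.   90.]
coffee [616. 316. 167.]
```

View pics/dish1.png

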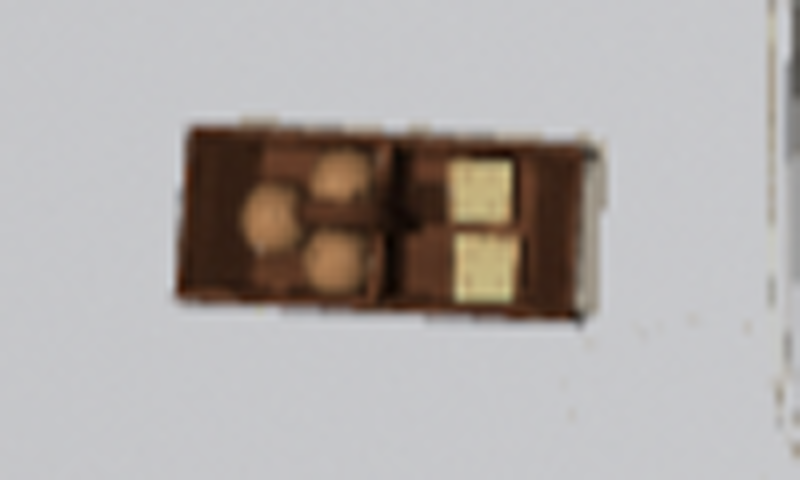

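View pics/bowl1.png

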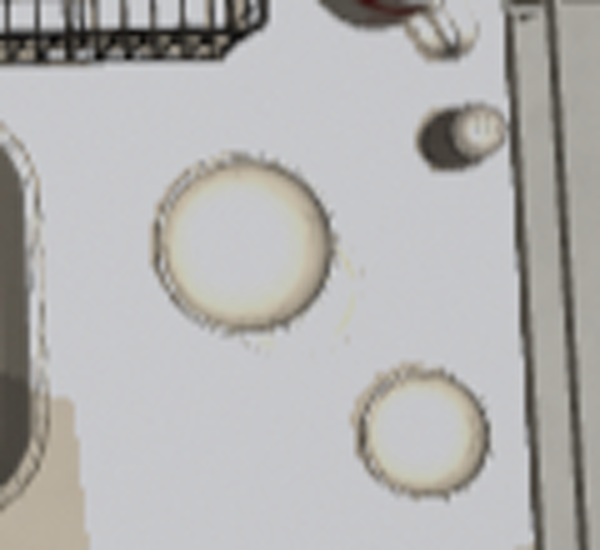

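The crops show the dish's rim corners at about (188,128), (585,145), (578,320) and (178,298) in the 8x crop, with the three walnuts left and the biscuits right. The bowls' rims centre on (243,243), 175 px wide (110 mm), and (423,431), about 130 px wide (82 mm) in the 5x crop. The 110 mm one matches the listed bowl.

```bash
python3 - <<'E'
from h import *
C=[(188,128),(585,145),(578,320),(178,298)]
P=np.array([at("top",(130+u/8-.44,205+v/8-.44),34) for u,v in C]); print(P.round(1)); c=P.mean(0); print("c",c.round(1))
print("lens",[np.linalg.norm(P[i]-P[(i+1)%4]).round(1) for i in range(4)])
x=(P[0]+P[3]-P[1]-P[2]); print("yaw of +x deg",np.degrees(np.arctan2(x[1],x[0])))
f=lambda u,v,z:at("top",(340+u/5-.4,165+v/5-.4),z)
print("bowl",f(243,243,52).round(1),"diam",(np.linalg.norm(f(155,243,52)-f(331,243,52))).round(1))
print("small",f(423,431,40).round(1),"pepper",f(480,130,90).round(1))
print("bowl in side px*1.4",(pix("side",f(243,243,52))*1.4).round())
print("dish tab top in side px*1.4",(pix("side",[c[0],c[1],112])*1.4).round())
t=arm.state(); print(R.from_rotvec(t['tcp_rot']).as_matrix().round(3))
E
```

```text
[[479.8 403.5  34. ]
 [469.4 244.6  34. ]
 [399.7 247.7  34. ]
 [412.  407.   34. ]]
c [440.2 325.7  34. ]
lens [np.float64(159.2), np.float64(69.8), np.float64(159.8), np.float64(67.9)]
yaw of +x deg 85.91776573005833
bowl [ 484.8 -345.2   52. ] diam 111.1
small [ 364.1 -456.2   40. ] pepper [ 548.2 -485.7   90. ]
bowl in side px*1.4 [456. 422.]
dish tab top in side px*1.4 [322. 233.]
[[ 0.956  0.294 -0.   ]
 [ 0.294 -0.956  0.001]
 [ 0.    -0.001 -1.   ]]
```

```bash
cat >> h.py <<'E'
import json,os
def tool(yaw,lean):
    """tool matrix: dish +x at yaw deg, body leaning `lean` deg towards dish +x (biscuit side negative)"""
    y=np.radians(yaw);l=np.radians(lean)
    X=np.array([np.cos(y),np.sin(y),0]);Y=np.array([-np.sin(y),np.cos(y),0]);Z=np.array([0,0,1.])
    z=-(np.cos(l)*Z+np.sin(l)*X)
    return np.c_[np.cross(Y,z),Y,z]
def go(grip,yaw,lean,start=None,G=147.):
    """rows target from measured (or given) pose; returns the pose for chaining"""
    s=arm.state()
    p0,R0=start if start else (np.array(s['tcp_pos']),R.from_rotvec(s['tcp_rot']).as_matrix())
    T=tool(yaw,lean); p1=np.array(grip,float)-G*T[:,2]
    dp=R0.T@(p1-p0)/10; w=R.from_matrix(R0.T@T).as_rotvec()
    print("tcp",p1.round(0),"dp cm",dp.round(2),"ang",w.round(3),"| dist mm",np.linalg.norm(dp*10).round(),"deg",np.degrees(np.linalg.norm(w)).round(1))
    return p1,T
def log():
    s=arm.state(); open("log.jsonl","a").write(json.dumps([s['joint_positions'].tolist(),s['tcp_pos'].tolist(),s['tcp_rot'].tolist()])+"\n")
    m=R.from_rotvec(s['tcp_rot']).as_matrix()
    print("t",round(s['time'],2),"q",s['joint_positions'].round(3),"tcp",s['tcp_pos'].round(1),"z",m[:,2].round(3),"y",m[:,1].round(3),"grip pt",(s['tcp_pos']+147*m[:,2]).round(1),"F",s['wrist_force'].round(1),"w",round(s['gripper_width'],1),"gf",round(s['grasp_force'],1))
E
python3 - <<'E'
from h import *
log(); p=go((400,-60,250),20,-10); go((440,326,185),86,-25,start=p)
E
```

```text
t 0.15 q [-1.495  0.313  1.498 -0.     1.331 -0.223] tcp [ 154.5 -501.7  404.3] z [-0.     0.001 -1.   ] y [ 0.294 -0.956 -0.001] grip pt [ 154.5 -501.6  257.3] F [-0.1  0.7  0.4] w 87.9 gf 0.0
tcp [376. -69. 395.] dp cm [ 33.91 -34.86   0.99] ang [ 0.269 -0.005  3.08 ] | dist mm 486.0 deg 177.1
tcp [436. 264. 318.] dp cm [-15.4   29.23  10.49] ang [-0.347 -0.232 -1.101] | dist mm 347.0 deg 67.5
```

```bash
python3 - <<'E'
from h import *
p=go((390,-60,255),140,0); go((440,326,185),86,-25,start=p)
E
```

```text
tcp [390. -60. 402.] dp cm [ 35.51 -35.28   0.27] ang [-0.001  0.     0.997] | dist mm 501.0 deg 57.1
tcp [436. 264. 318.] dp cm [-17.33 -27.76   8.38] ang [ 0.206 -0.403  0.927] | dist mm 338.0 deg 59.1
```

```bash
python3 -m handwheel '{"dp":[[35.5,-35.3,0.3],[35.5,-35.3,0.3],[35.5,-35.3,0.3],[35.5,-35.3,0.3],[35.5,-35.3,0.3],[35.5,-35.3,0.3],[35.5,-35.3,0.3],[35.5,-35.3,0.3],[35.5,-35.3,0.3],[35.5,-35.3,0.3],[35.5,-35.3,0.3],[35.5,-35.3,0.3],[35.5,-35.3,0.3],[35.5,-35.3,0.3],[35.5,-35.3,0.3],[35.5,-35.3,0.3]],"angular":[[0,0,1],[0,0,1],[0,0,1],[0,0,1],[0,0,1],[0,0,1],[0,0,1],[0,0,1],[0,0,1],[0,0,1],[0,0,1],[0,0,1],[0,0,1],[0,0,1],[0,0,1],[0,0,1]],"grip":[8.8,8.8,8.8,8.8,8.8,8.8,8.8,8.8,8.8,8.8,8.8,8.8,8.8,8.8,8.8,8.8]}'; python3 -c "
from h import *
log(); go((440,326,185),86,-25)"
```

```text
time: 1.48
tcp_pos: [389.7, -60.3, 401.6]
tcp_rot: [2.95, -1.079, -0.001]
wrist_force: [1.3, -0.6, -0.2]
gripper_width: 88.1
grasp_force: 0.0
t 1.48 q [-0.453  0.022  1.854 -0.     1.266  1.819] tcp [389.7 -60.3 401.6] z [-0. -0. -1.] y [-0.645 -0.764  0.   ] grip pt [389.7 -60.3 254.6] F [ 1.3 -0.6 -0.2] w 88.1 gf 0.0
tcp [436. 264. 318.] dp cm [-17.41 -27.74   8.33] ang [ 0.205 -0.403  0.924] | dist mm 338.0 deg 58.9
```

```bash
sed -i 's/return np.c_\[np.cross(Y,z),Y,z\]/return np.c_[-np.cross(Y,z),-Y,z]/' h.py; python3 -c "
from h import *
p=go((440,326,185),86,-25)"
```

```text
tcp [436. 264. 318.] dp cm [-17.41 -27.74   8.33] ang [ 0.479  0.244 -2.161] | dist mm 338.0 deg 127.6
```

```bash
python3 -m handwheel '{"dp":[[-17.4,-27.7,8.3],[-17.4,-27.7,8.3],[-17.4,-27.7,8.3],[-17.4,-27.7,8.3],[-17.4,-27.7,8.3],[-17.4,-27.7,8.3],[-17.4,-27.7,8.3],[-17.4,-27.7,8.3],[-17.4,-27.7,8.3],[-17.4,-27.7,8.3]],"angular":[[0.479,0.244,-2.161],[0.479,0.244,-2.161],[0.479,0.244,-2.161],[0.479,0.244,-2.161],[0.479,0.244,-2.161],[0.479,0.244,-2.161],[0.479,0.244,-2.161],[0.479,0.244,-2.161],[0.479,0.244,-2.161],[0.479,0.244,-2.161]],"grip":[8.8,8.8,8.8,8.8,8.8,8.8,8.8,8.8,8.8,8.8]}'; python3 -c "
from h import *
log(); go((440,326,185),86,-25)"
```

```text
time: 2.32
tcp_pos: [436.0, 264.6, 317.6]
tcp_rot: [-2.831, -0.764, -0.306]
wrist_force: [0.4, -0.5, -0.2]
gripper_width: 88.0
grasp_force: 0.0
t 2.32 q [0.285 0.331 1.726 0.243 0.886 1.192] tcp [436.  264.6 317.6] z [ 0.147  0.238 -0.96 ] y [ 0.513 -0.848 -0.131] grip pt [457.7 299.5 176.5] F [ 0.4 -0.5 -0.2] w 88.0 gf 0.0
tcp [436. 264. 318.] dp cm [-0.04  0.02 -0.07] ang [ 0.208  0.107 -0.941] | dist mm 1.0 deg 55.5
```

```bash
python3 -m handwheel '{"dp":[[0,0,0],[0,0,0],[0,0,0],[0,0,0],[0,0,0],[0,0,0],[0,0,0],[0,0,0],[0,0,0]],"angular":[[0.208,0.107,-0.941],[0.208,0.107,-0.941],[0.208,0.107,-0.941],[0.208,0.107,-0.941],[0.208,0.107,-0.941],[0.208,0.107,-0.941],[0.208,0.107,-0.941],[0.208,0.107,-0.941],[0.208,0.107,-0.941]],"grip":[8.8,8.8,8.8,8.8,8.8,8.8,8.8,8.8,8.8]}'; cat > fk.py <<'E'
from h import *
from scipy.optimize import least_squares
def fk(q,P):
    # P: h, lateral, upper, elbow offset, forearm, wrist->tcp, lateral2
    rz=lambda a:R.from_rotvec([0,0,a]); ry=lambda a:R.from_rotvec([0,a,0])
    h,lat,L1,e,L2,d,sx=P
    A=rz(q[0]); p=A.apply([sx,lat,h])
    A=A*ry(q[1]); p=p+A.apply([0,0,L1])
    A=A*ry(q[2]); p=p+A.apply([e,0,L2])   # forearm along local z
    A=A*rz(q[3]); A=A*ry(q[4]); p=p+A.apply([0,0,d]); A=A*rz(q[5])
    return p,A
def data(): return [json.loads(l) for l in open("log.jsonl")]
def fit():
    D=data()
    def f(v):
        o=[]
        for q,t,r in D:
            p,A=fk(q,v[:7]); A=A*R.from_rotvec([0,0,v[7]])
            o+=list(p-t)+list(300*(A.inv()*R.from_rotvec(r)).as_rotvec())
        return np.array(o)
    b=None
    for c in(0,1.57,-1.57,3.14):
        s=least_squares(f,[150,116,400,0,400,100,0,c])
        if b is None or s.cost<b.cost:b=s
    return b.x,np.abs(b.fun).max()
E
python3 -c "
from fk import *
log(); v,e=fit(); print(v.round(2),e)"
```

```text
time: 3.07
tcp_pos: [436.4, 262.5, 318.6]
tcp_rot: [-2.061, -1.91, -0.458]
wrist_force: [0.9, 0.2, -0.6]
gripper_width: 88.0
grasp_force: 0.0
t 3.07 q [0.244 0.336 1.729 0.5   0.991 0.06 ] tcp [436.4 262.5 318.6] z [ 0.033  0.421 -0.906] y [ 0.997 -0.076  0.001] grip pt [441.3 324.4 185.4] F [ 0.9  0.2 -0.6] w 88.0 gf 0.0
[201.3  116.3  438.9   39.   397.5   81.87   0.     1.57] 1.7075763025786728e-10
```

Kinematics fit exactly. Next I'll check the pour poses against the joint limits.

```bash
cat >> fk.py <<'E'
LO=np.array([-2.94,-.97,.19,-1.23,.02,-2.88]);HI=np.array([2.94,2.17,2.56,4.37,3.11,2.88])
V=None
def ik(p,T,q0):
    global V
    if V is None: V=fit()[0]
    def f(q):
        a,A=fk(q,V[:7]); A=A*R.from_rotvec([0,0,V[7]])
        return np.r_[(a-p)/100,(A.inv()*R.from_matrix(T)).as_rotvec()]
    s=least_squares(f,np.clip(q0,LO+1e-3,HI-1e-3),bounds=(LO,HI)); return s.x,np.abs(s.fun).max()
E
python3 - <<'E'
from fk import *
q0=np.array(data()[-1][0]); bowl=np.array([485,-345])
seeds=[q0]+[np.array([-.8,.5,1.5,a,1.,b]) for a in(-.8,0,.8,2,3) for b in(-2,0,2)]
for flip in(1,-1):
  for yaw in(-60,-75,-90,-105,-120):
    x=np.array([np.cos(np.radians(yaw)),np.sin(np.radians(yaw))]); g=np.r_[bowl-10*x,165]
    out=[]
    for lean in(-25,10,30,45,52):
        T=tool(yaw,lean)*np.array([flip,flip,1]); best=None
        for s in ([out[-1][0]] if out and out[-1][1]<1e-3 else seeds):
            r=ik(g-147*T[:,2],T,s)
            if best is None or r[1]<best[1]-1e-5: best=r
        out.append(best)
    print(flip,yaw,[(o[0].round(2).tolist(),round(o[1],3)) for o in (out[0],out[3],out[4])])
E
```

```text
1 -60 [([-0.76, 0.38, 1.72, -0.2, 0.63, 1.99], np.float64(0.0)), ([-0.86, 0.93, 0.89, 0.15, 2.09, 1.78], np.float64(0.0)), ([-0.87, 1.0, 0.82, 0.18, 2.22, 1.79], np.float64(0.0))]
1 -75 [([-0.71, 0.42, 1.67, -0.37, 0.72, 2.4], np.float64(0.0)), ([-0.92, 0.89, 0.98, 0.3, 2.01, 1.99], np.float64(0.0)), ([-0.93, 0.95, 0.92, 0.35, 2.12, 2.0], np.float64(0.0))]
1 -90 [([-0.67, 0.46, 1.6, -0.46, 0.85, 2.73], np.float64(0.0)), ([-0.97, 0.83, 1.09, 0.44, 1.88, 2.17], np.float64(0.0)), ([-0.98, 0.88, 1.04, 0.5, 1.98, 2.18], np.float64(0.0))]
1 -105 [([-0.66, 0.51, 1.51, -0.41, 0.99, 2.88], np.float64(0.07)), ([-1.01, 0.76, 1.21, 0.55, 1.74, 2.32], np.float64(0.0)), ([-1.03, 0.81, 1.19, 0.62, 1.82, 2.31], np.float64(0.0))]
1 -120 [([-0.62, 0.57, 1.43, -0.56, 1.13, -2.88], np.float64(0.121)), ([-1.05, 0.69, 1.35, 0.66, 1.57, 2.46], np.float64(0.0)), ([-1.07, 0.73, 1.34, 0.74, 1.64, 2.42], np.float64(0.0))]
-1 -60 [([-0.76, 0.38, 1.72, -0.2, 0.63, -1.15], np.float64(0.0)), ([-0.86, 0.93, 0.89, 0.15, 2.09, -1.36], np.float64(0.0)), ([-0.87, 1.0, 0.82, 0.18, 2.22, -1.35], np.float64(0.0))]
-1 -75 [([-0.71, 0.42, 1.67, -0.37, 0.72, -0.74], np.float64(0.0)), ([-0.92, 0.89, 0.98, 0.3, 2.01, -1.15], np.float64(0.0)), ([-0.93, 0.95, 0.92, 0.35, 2.12, -1.14], np.float64(0.0))]
-1 -90 [([-0.67, 0.46, 1.6, -0.46, 0.85, -0.41], np.float64(0.0)), ([-0.97, 0.83, 1.09, 0.44, 1.88, -0.97], np.float64(0.0)), ([-0.98, 0.88, 1.04, 0.5, 1.98, -0.96], np.float64(0.0))]
-1 -105 [([-0.65, 0.51, 1.52, -0.49, 1.0, -0.14], np.float64(0.0)), ([-1.01, 0.76, 1.21, 0.55, 1.74, -0.82], np.float64(0.0)), ([-1.03, 0.81, 1.19, 0.62, 1.82, -0.83], np.float64(0.0))]
-1 -120 [([-0.64, 0.57, 1.42, -0.48, 1.14, 0.09], np.float64(0.0)), ([-1.05, 0.69, 1.35, 0.66, 1.57, -0.69], np.float64(0.0)), ([-1.07, 0.73, 1.34, 0.74, 1.64, -0.72], np.float64(0.0))]
```

```bash
python3 -c "
from h import *
go((440,326,77),86,-25)"
```

```text
tcp [436. 264. 210.] dp cm [-4.45 -0.1   9.89] ang [ 0.003 -0.    -0.005] | dist mm 108.0 deg 0.4
```

```bash
python3 -m handwheel '{"dp":[[-0.9,0,2],[-1.8,0,4],[-2.7,0,6],[-3.6,-0.1,8],[-4.1,-0.1,9.1],[-4.45,-0.1,9.9],[-4.45,-0.1,9.9]],"angular":[[0,0,0],[0,0,0],[0,0,0],[0,0,0],[0,0,0],[0,0,0],[0,0,0]],"grip":[8.8,8.8,8.8,8.8,8.8,8.8,8.8]}'; python3 - <<'E'
from h import *
log()
a=arm.camera("top")[190:270,130:230]; b=arm.camera("side")
u=pix("side",[440,326,80]).round().astype(int); print(u)
b=b[u[1]-40:u[1]+40,u[0]-50:u[0]+50]
cv2.imwrite("pics/g2.png",np.hstack([cv2.resize(i,(400,320),interpolation=cv2.INTER_CUBIC) for i in(a,b)]))
E
```

```text
time: 3.65
tcp_pos: [434.9, 265.1, 209.1]
tcp_rot: [-2.063, -1.906, -0.454]
wrist_force: [-0.4, 0.1, 0.2]
gripper_width: 88.0
grasp_force: 0.0
t 3.65 q [ 0.25   0.509  1.819  0.614  0.767 -0.11 ] tcp [434.9 265.1 209.1] z [ 0.031  0.421 -0.907] y [ 0.997 -0.079 -0.002] grip pt [439.5 326.9  75.9] F [-0.4  0.1  0.2] w 88.0 gf 0.0
[230 174]
```

View pics/g2.png

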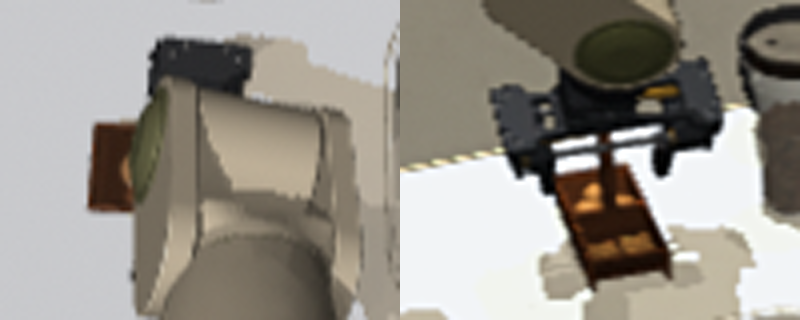

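The tab (605,150 in the right half) stands midway between the open fingers at (548,170) and (662,160), so I'll close on it.

```bash
python3 -m handwheel '{"dp":[[0,0,0],[0,0,0],[0,0,0],[0,0,0],[0,0,0],[0,0,0],[0,0,0],[0,0,0],[0,0,0],[0,0,0],[0,0,0],[0,0,0]],"angular":[[0,0,0],[0,0,0],[0,0,0],[0,0,0],[0,0,0],[0,0,0],[0,0,0],[0,0,0],[0,0,0],[0,0,0],[0,0,0],[0,0,0]],"grip":[0.5,0.5,0.5,0.5,0.5,0.5,0.5,0.5,0.5,0.5,0.5,0.5]}'; python3 - <<'E'
from h import *
log(); go((438,325,190),86,-25)
p=(np.array(arm.state()['tcp_pos']),R.from_rotvec(arm.state()['tcp_rot']).as_matrix())
E
```

```text
time: 4.75
tcp_pos: [435.0, 265.6, 210.4]
tcp_rot: [-2.062, -1.909, -0.459]
wrist_force: [4.6, 0.0, -3.5]
gripper_width: 10.5
grasp_force: 10.0
t 4.75 q [ 0.251  0.507  1.818  0.614  0.766 -0.111] tcp [435.  265.6 210.4] z [ 0.034  0.421 -0.906] y [ 0.997 -0.077  0.001] grip pt [440.  327.5  77.2] F [ 4.6  0.  -3.5] w 10.5 gf 10.0
tcp [434. 263. 323.] dp cm [  4.53  -0.1  -10.33] ang [ 0.004 -0.    -0.006] | dist mm 113.0 deg 0.4
```

```bash
python3 -m handwheel '{"dp":[[0,0,0],[0,0,0],[0.2,0,-0.5],[0.6,0,-1.5],[1.2,0,-2.8],[1.9,0,-4.4],[2.6,0,-6],[3.3,-0.1,-7.6],[3.9,-0.1,-9],[4.3,-0.1,-9.8],[4.5,-0.1,-10.3],[4.5,-0.1,-10.3]],"angular":[[0,0,0],[0,0,0],[0,0,0],[0,0,0],[0,0,0],[0,0,0],[0,0,0],[0,0,0],[0,0,0],[0,0,0],[0,0,0],[0,0,0]],"grip":[0.2,0.2,0.2,0.2,0.2,0.2,0.2,0.2,0.2,0.2,0.2,0.2]}'; python3 - <<'E'
from fk import *
log()
s=arm.state(); p=None; q=s['joint_positions']
# waypoints of the carry: level dish, lean -25
for g,yaw in [((405,215,195),40),((390,80,200),0),((385,-60,200),-40),((400,-180,200),-75)]:
    p=go(g,yaw,-25,start=p); q,e=ik(p[0],p[1],q); print("   q",q.round(2),round(e,3))
E
```

```text
time: 5.75
tcp_pos: [433.5, 262.9, 323.6]
tcp_rot: [-2.061, -1.91, -0.459]
wrist_force: [-0.2, -0.4, -3.4]
gripper_width: 9.5
grasp_force: 30.0
t 5.75 q [0.247 0.324 1.731 0.497 0.998 0.068] tcp [433.5 262.9 323.6] z [ 0.034  0.422 -0.906] y [ 0.997 -0.076  0.002] grip pt [438.5 324.9 190.4] F [-0.2 -0.4 -3.4] w 9.5 gf 30.0
tcp [357. 175. 328.] dp cm [-8.26 -6.92 -4.38] ang [-0.335 -0.001  0.722] | dist mm 116.0 deg 45.6
   q [0.11 0.05 2.05 0.37 0.7  0.73] 0.0
tcp [328.  80. 333.] dp cm [-7.38  5.38 -3.99] ang [-0.295  0.     0.633] | dist mm 100.0 deg 40.0
   q [-0.13 -0.1   2.19  0.09  0.62  1.38] 0.0
tcp [337. -20. 333.] dp cm [ 0.86 10.01  0.4 ] ang [-0.295 -0.     0.633] | dist mm 101.0 deg 40.0
   q [-0.38 -0.09  2.18 -0.22  0.65  2.04] 0.0
tcp [ 384. -120.  333.] dp cm [9.05 4.67 4.22] ang [-0.258 -0.     0.554] | dist mm 110.0 deg 35.0
   q [-0.53  0.09  2.   -0.43  0.78  2.62] 0.0
```

```bash
python3 - <<'E'
from h import *
for f in (.25,.5,.75,1):
    yaw=86-86*f; g=(438.5-60*f+12*f*f,325-245*f,190+10*f); go(g,yaw,-25)
E
```

```text
tcp [398. 208. 326.] dp cm [-5.15 -3.17 -2.65] ang [-0.154 -0.001  0.335] | dist mm 66.0 deg 21.1
tcp [366. 160. 328.] dp cm [-9.55 -5.94 -4.98] ang [-0.313 -0.001  0.675] | dist mm 123.0 deg 42.6
tcp [342. 118. 331.] dp cm [-13.37  -7.98  -7.04] ang [-4.720e-01 -1.000e-03  1.015e+00] | dist mm 171.0 deg 64.1
tcp [328.  80. 333.] dp cm [-16.84  -9.09  -8.94] ang [-6.310e-01 -1.000e-03  1.355e+00] | dist mm 211.0 deg 85.6
```

```bash
python3 -m handwheel '{"dp":[[-0.4,-0.25,-0.2],[-1.2,-0.8,-0.65],[-2.4,-1.5,-1.3],[-3.7,-2.3,-1.9],[-5.15,-3.2,-2.65],[-6.3,-3.9,-3.2],[-7.3,-4.55,-3.8],[-8.5,-5.3,-4.4],[-9.55,-5.95,-5],[-10.5,-6.45,-5.5],[-11.4,-6.95,-6],[-12.5,-7.5,-6.55],[-13.4,-8,-7.05],[-14.2,-8.3,-7.5],[-15.1,-8.6,-7.95],[-15.8,-8.8,-8.35],[-16.3,-8.95,-8.65],[-16.7,-9.05,-8.85],[-16.85,-9.1,-8.95],[-16.85,-9.1,-8.95]],"angular":[[-0.012,0,0.026],[-0.037,0,0.08],[-0.074,0,0.16],[-0.111,0,0.24],[-0.154,0,0.335],[-0.194,0,0.42],[-0.232,0,0.5],[-0.275,0,0.593],[-0.313,0,0.675],[-0.352,0,0.757],[-0.39,0,0.838],[-0.434,0,0.933],[-0.472,0,1.015],[-0.51,0,1.097],[-0.548,0,1.178],[-0.58,0,1.246],[-0.606,0,1.3],[-0.625,0,1.342],[-0.631,0,1.355],[-0.631,0,1.355]],"grip":[0.2,0.2,0.2,0.2,0.2,0.2,0.2,0.2,0.2,0.2,0.2,0.2,0.2,0.2,0.2,0.2,0.2,0.2,0.2,0.2]}'; python3 - <<'E'
from h import *
log()
for f in (.25,.5,.75,1):
    yaw=-75*f; g=(390+15*f*f,80-270*f,200); go(g,yaw,-25)
E
```

```text
time: 7.42
tcp_pos: [327.9, 79.7, 331.9]
tcp_rot: [-3.067, 0.002, -0.677]
wrist_force: [-0.1, -0.7, -3.0]
gripper_width: 10.0
grasp_force: 30.0
t 7.42 q [-0.127 -0.101  2.193  0.092  0.62   1.382] tcp [327.9  79.7 331.9] z [ 0.421  0.    -0.907] y [-0.001 -1.    -0.001] grip pt [389.8  79.8 198.6] F [-0.1 -0.7 -3. ] w 10.0 gf 30.0
tcp [332.  32. 333.] dp cm [0.45 4.72 0.06] ang [-0.138  0.002  0.295] | dist mm 47.0 deg 18.7
tcp [344. -17. 333.] dp cm [1.57 9.69 0.58] ang [-0.276  0.002  0.592] | dist mm 98.0 deg 37.4
tcp [364. -71. 333.] dp cm [ 3.35 15.05  1.4 ] ang [-0.414  0.002  0.889] | dist mm 155.0 deg 56.2
tcp [ 389. -130.  333.] dp cm [ 5.63 20.96  2.45] ang [-0.552  0.002  1.185] | dist mm 218.0 deg 74.9
```

```bash
python3 -m handwheel '{"dp":[[0,0.4,0],[0.1,1.2,0],[0.2,2.3,0],[0.3,3.5,0.05],[0.45,4.7,0.1],[0.7,5.9,0.2],[0.95,7.1,0.3],[1.25,8.4,0.45],[1.57,9.7,0.58],[2,11,0.8],[2.4,12.3,0.95],[2.85,13.7,1.15],[3.35,15.05,1.4],[3.9,16.5,1.65],[4.45,17.9,1.9],[4.9,19.1,2.1],[5.3,20.1,2.3],[5.55,20.75,2.4],[5.63,20.95,2.45],[5.63,20.95,2.45]],"angular":[[-0.011,0,0.024],[-0.033,0,0.071],[-0.066,0,0.142],[-0.1,0,0.215],[-0.138,0,0.296],[-0.173,0,0.371],[-0.207,0,0.445],[-0.242,0,0.52],[-0.276,0,0.592],[-0.312,0,0.67],[-0.345,0,0.741],[-0.38,0,0.815],[-0.414,0,0.889],[-0.449,0,0.964],[-0.483,0,1.037],[-0.511,0,1.097],[-0.533,0,1.145],[-0.547,0,1.174],[-0.552,0,1.185],[-0.552,0,1.185]],"grip":[0.2,0.2,0.2,0.2,0.2,0.2,0.2,0.2,0.2,0.2,0.2,0.2,0.2,0.2,0.2,0.2,0.2,0.2,0.2,0.2]}'; python3 - <<'E'
from h import *
log()
yaw=-75;X=np.array([np.cos(np.radians(yaw)),np.sin(np.radians(yaw))]); g=np.r_[np.array([485,-345])-10*X,165]; print(g)
go((g[0],g[1],175),yaw,-25)
a=arm.camera("side")[90:350,130:430]
cv2.imwrite("pics/c3.png",cv2.resize(a,(692,600),interpolation=cv2.INTER_CUBIC))
E
```

```text
time: 9.08
tcp_pos: [389.6, -129.8, 333.6]
tcp_rot: [2.25, -1.725, 0.497]
wrist_force: [0.4, 0.0, -3.8]
gripper_width: 9.7
grasp_force: 30.0
t 9.08 q [-0.549  0.11   1.975 -0.426  0.778  2.594] tcp [ 389.6 -129.8  333.6] z [ 0.109 -0.407 -0.907] y [-0.966 -0.26   0.   ] grip pt [ 405.7 -189.6  200.3] F [ 0.4  0.  -3.8] w 9.7 gf 30.0
[ 482.41180955 -335.34074174  165.        ]
tcp [ 466. -275.  308.] dp cm [13.48 -3.63  9.06] ang [-0.     0.002  0.001] | dist mm 166.0 deg 0.1
```

View pics/c3.png

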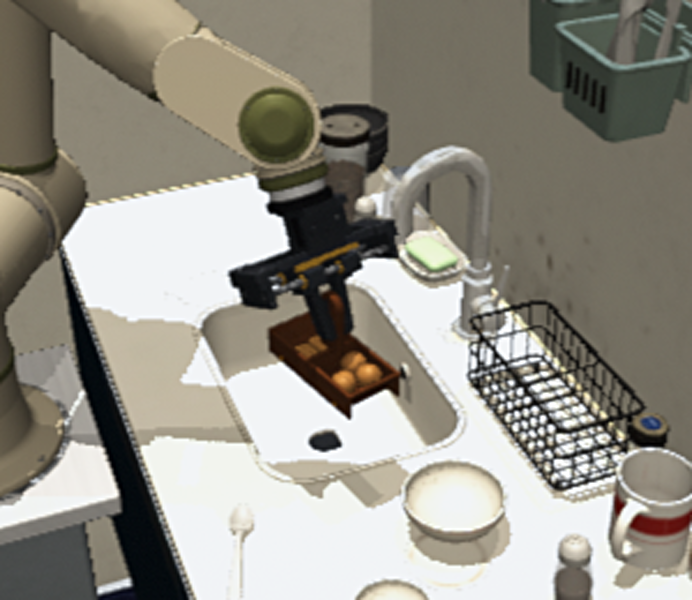

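The dish hangs level with its walnuts (350,370) towards the larger bowl (455,495), and the biscuits are in place. I'll move over the bowl.

```bash
python3 -m handwheel '{"dp":[[0.3,-0.1,0.2],[1,-0.3,0.7],[2.2,-0.6,1.5],[3.6,-1,2.4],[5.1,-1.4,3.4],[6.7,-1.8,4.5],[8.3,-2.2,5.6],[9.9,-2.7,6.6],[11.3,-3,7.6],[12.4,-3.3,8.3],[13.1,-3.5,8.8],[13.5,-3.6,9.05],[13.5,-3.6,9.05],[13.5,-3.6,9.05]],"angular":[[0,0,0],[0,0,0],[0,0,0],[0,0,0],[0,0,0],[0,0,0],[0,0,0],[0,0,0],[0,0,0],[0,0,0],[0,0,0],[0,0,0],[0,0,0],[0,0,0]],"grip":[0.2,0.2,0.2,0.2,0.2,0.2,0.2,0.2,0.2,0.2,0.2,0.2,0.2,0.2]}'; python3 - <<'E'
from h import *
log()
for l in (-15,-5,5,15,25,35,45): go((482.4,-335.3,175-13*min(1,(l+25)/40)),-75,l)
E
```

```text
time: 10.3
tcp_pos: [466.0, -275.2, 308.7]
tcp_rot: [2.25, -1.724, 0.497]
wrist_force: [0.5, 0.3, -3.6]
gripper_width: 9.9
grasp_force: 30.0
t 10.3 q [-0.714  0.403  1.66  -0.356  0.743  2.388] tcp [ 466.  -275.2  308.7] z [ 0.109 -0.407 -0.907] y [-0.966 -0.26   0.   ] grip pt [ 482.1 -335.1  175.4] F [ 0.5  0.3 -3.6] w 9.9 gf 30.0
tcp [ 473. -299.  314.] dp cm [ 2.41 -0.03  0.56] ang [-0.    -0.173  0.001] | dist mm 25.0 deg 9.9
tcp [ 479. -323.  315.] dp cm [ 4.75 -0.02  1.52] ang [-0.    -0.348  0.001] | dist mm 50.0 deg 19.9
tcp [ 486. -348.  312.] dp cm [ 6.94 -0.02  2.89] ang [-0.    -0.522  0.001] | dist mm 75.0 deg 29.9
tcp [ 492. -372.  304.] dp cm [ 8.9  -0.02  4.66] ang [ 0.    -0.697  0.001] | dist mm 100.0 deg 39.9
tcp [ 498. -395.  295.] dp cm [10.71 -0.02  6.47] ang [ 0.    -0.871  0.001] | dist mm 125.0 deg 49.9
tcp [ 504. -417.  282.] dp cm [ 1.219e+01 -1.000e-02  8.560e+00] ang [ 0.000e+00 -1.046e+00  1.000e-03] | dist mm 149.0 deg 59.9
tcp [ 509. -436.  266.] dp cm [ 1.327e+01 -1.000e-02  1.088e+01] ang [ 0.000e+00 -1.221e+00  1.000e-03] | dist mm 172.0 deg 69.9
```

```bash
python3 -m handwheel '{"dp":[[0.5,0,0.1],[1.2,0,0.2],[2.4,0,0.55],[3.6,0,1],[4.75,0,1.5],[5.85,0,2.15],[6.95,0,2.9],[7.95,0,3.75],[8.9,0,4.65],[9.45,0,5.2],[10,0,5.75],[10.55,0,6.3],[11,0,6.85],[11.35,0,7.3],[11.65,0,7.7],[11.95,0,8.1],[12.2,0,8.55],[12.2,0,8.55],[12.2,0,8.55]],"angular":[[0,-0.035,0],[0,-0.087,0],[0,-0.174,0],[0,-0.262,0],[0,-0.349,0],[0,-0.436,0],[0,-0.524,0],[0,-0.611,0],[0,-0.698,0],[0,-0.75,0],[0,-0.803,0],[0,-0.855,0],[0,-0.908,0],[0,-0.942,0],[0,-0.977,0],[0,-1.012,0],[0,-1.047,0],[0,-1.047,0],[0,-1.047,0]],"grip":[0.2,0.2,0.2,0.2,0.2,0.2,0.2,0.2,0.2,0.2,0.2,0.2,0.2,0.2,0.2,0.2,0.2,0.2,0.2]}'; python3 - <<'E'
from h import *
log()
a=arm.camera("side")[200:350,230:430]
cv2.imwrite("pics/c4.png",cv2.resize(a,(800,600),interpolation=cv2.INTER_CUBIC))
for l in (40,45,50): go((482.4,-335.3,164),-75,l)
E
```

```text
time: 11.88
tcp_pos: [504.3, -416.7, 282.8]
tcp_rot: [-2.137, 1.637, 0.673]
wrist_force: [0.3, 0.2, -2.9]
gripper_width: 9.9
grasp_force: 30.0
t 11.88 q [-0.898  0.802  1.073  0.238  1.829  1.974] tcp [ 504.3 -416.7  282.8] z [-0.149  0.553 -0.82 ] y [-0.966 -0.26   0.   ] grip pt [ 482.4 -335.4  162.3] F [ 0.3  0.2 -2.9] w 9.9 gf 30.0
tcp [ 507. -427.  277.] dp cm [ 1.22  0.02 -0.06] ang [ 0.001 -0.089  0.001] | dist mm 12.0 deg 5.1
tcp [ 509. -436.  268.] dp cm [2.49 0.02 0.11] ang [ 0.001 -0.176  0.001] | dist mm 25.0 deg 10.1
tcp [ 512. -444.  258.] dp cm [3.74 0.02 0.39] ang [ 0.001 -0.263  0.001] | dist mm 38.0 deg 15.1
```

View pics/c4.png

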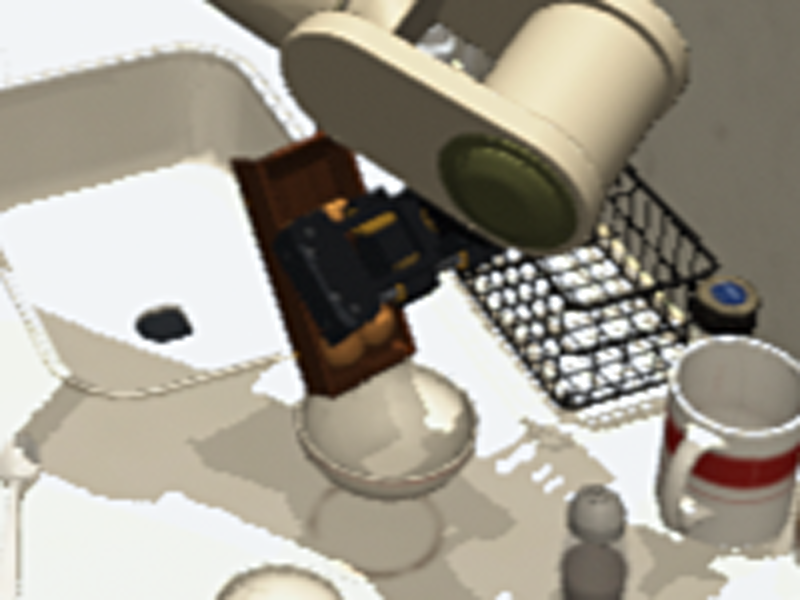

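The dish is tipped about 60°. The walnuts (360,340) lie at the rim, above the near side of the bowl (390,425), and the biscuits are held at the divider (335,210). I'll tip further, moving slightly forward.

```bash
python3 - <<'E'
from h import *
for l in (40,45,50): go((484,-342,164),-75,l)
E
```

```text
tcp [ 508. -433.  277.] dp cm [ 1.78  0.04 -0.45] ang [ 0.001 -0.089  0.001] | dist mm 18.0 deg 5.1
tcp [ 511. -442.  268.] dp cm [ 3.05  0.04 -0.28] ang [ 0.001 -0.176  0.001] | dist mm 31.0 deg 10.1
tcp [ 513. -451.  258.] dp cm [ 4.31  0.04 -0.  ] ang [ 0.001 -0.263  0.001] | dist mm 43.0 deg 15.1
```

```bash
python3 -m handwheel '{"dp":[[0.4,0,-0.1],[0.8,0,-0.2],[1.1,0,-0.3],[1.45,0,-0.4],[1.8,0,-0.45],[2.1,0,-0.4],[2.4,0,-0.35],[2.75,0,-0.3],[3.05,0,-0.3],[3.3,0,-0.2],[3.55,0,-0.15],[3.55,0,-0.15],[3.55,0,-0.15],[3.55,0,-0.15],[3.55,0,-0.15],[3.55,0,-0.15]],"angular":[[0,-0.017,0],[0,-0.035,0],[0,-0.052,0],[0,-0.07,0],[0,-0.088,0],[0,-0.106,0],[0,-0.123,0],[0,-0.158,0],[0,-0.176,0],[0,-0.193,0],[0,-0.21,0],[0,-0.21,0],[0,-0.21,0],[0,-0.21,0],[0,-0.21,0],[0,-0.21,0]],"grip":[0.2,0.2,0.2,0.2,0.2,0.2,0.2,0.2,0.2,0.2,0.2,0.2,0.2,0.2,0.2,0.2]}'; python3 - <<'E'
from h import *
log()
a=arm.camera("side")[200:350,230:430]
cv2.imwrite("pics/c5.png",cv2.resize(a,(800,600),interpolation=cv2.INTER_CUBIC))
E
```

```text
time: 13.27
tcp_pos: [512.0, -445.8, 263.9]
tcp_rot: [-1.989, 1.524, 0.866]
wrist_force: [0.1, -0.2, -2.8]
gripper_width: 9.7
grasp_force: 30.0
t 13.27 q [-0.922  0.919  0.933  0.316  2.051  1.99 ] tcp [ 512.  -445.8  263.9] z [-0.19   0.707 -0.681] y [-0.966 -0.26  -0.   ] grip pt [ 484.  -341.9  163.7] F [ 0.1 -0.2 -2.8] w 9.7 gf 30.0
```

View pics/c5.png

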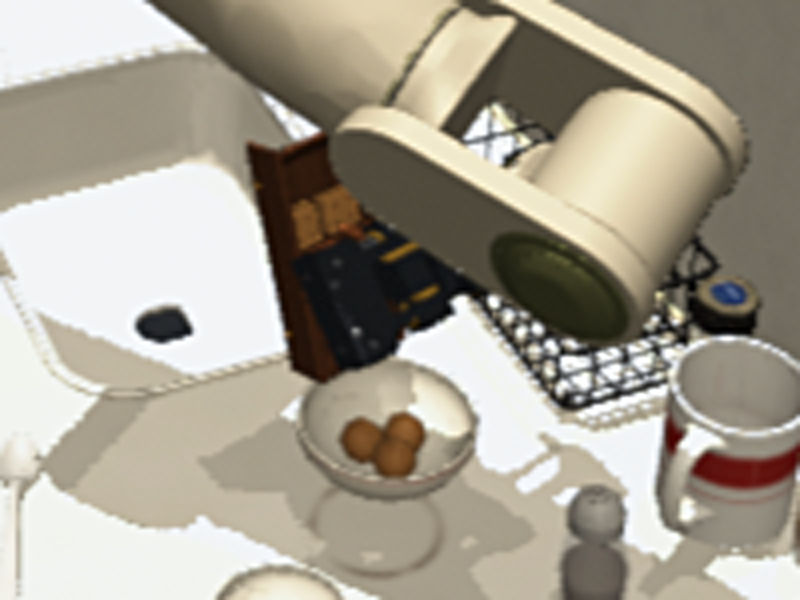

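All three walnuts lie in the bowl, at (362,440), (404,432) and (395,458), and both biscuits (305-345,210) rest against the divider. I'll hold briefly, then tip back.

```bash
python3 - <<'E'
from h import *
for l,z,b in ((40,166,2),(30,172,5),(15,180,10),(0,188,15),(-25,195,25)):
    go((484-.26*b,-342+.97*b,z),-75,l)
E
```

```text
tcp [ 508. -431.  279.] dp cm [-2.1   0.02  0.09] ang [0.001 0.123 0.001] | dist mm 21.0 deg 7.0
tcp [ 502. -408.  299.] dp cm [-5.25  0.01  0.44] ang [0.001 0.298 0.001] | dist mm 53.0 deg 17.0
tcp [ 491. -369.  322.] dp cm [-9.67  0.01  1.86] ang [0.001 0.559 0.001] | dist mm 98.0 deg 32.0
tcp [ 480. -327.  335.] dp cm [-13.56   0.     4.12] ang [0.    0.821 0.001] | dist mm 142.0 deg 47.0
tcp [ 461. -258.  328.] dp cm [-1.798e+01 -1.000e-02  9.870e+00] ang [0.000e+00 1.257e+00 1.000e-03] | dist mm 205.0 deg 72.0
```

```bash
python3 -m handwheel '{"dp":[[0,0,0],[0,0,0],[0,0,0],[-0.6,0,0],[-2.1,0,0.1],[-3.6,0,0.25],[-5.25,0,0.45],[-6.7,0,0.9],[-8.2,0,1.4],[-9.7,0,1.85],[-11,0,2.6],[-12.3,0,3.35],[-13.55,0,4.1],[-14.5,0,5.25],[-15.4,0,6.4],[-16.3,0,7.6],[-17.15,0,8.7],[-17.7,0,9.5],[-18,0,9.87],[-18,0,9.87]],"angular":[[0,0,0],[0,0,0],[0,0,0],[0,0.035,0],[0,0.123,0],[0,0.21,0],[0,0.298,0],[0,0.385,0],[0,0.472,0],[0,0.559,0],[0,0.646,0],[0,0.733,0],[0,0.821,0],[0,0.908,0],[0,0.995,0],[0,1.083,0],[0,1.165,0],[0,1.225,0],[0,1.257,0],[0,1.257,0]],"grip":[0.2,0.2,0.2,0.2,0.2,0.2,0.2,0.2,0.2,0.2,0.2,0.2,0.2,0.2,0.2,0.2,0.2,0.2,0.2,0.2]}'; python3 - <<'E'
from h import *
log()
for f in (.33,.67,1): go((477-77*f,-318+128*f,195+5*f),-75,-25)
E
```

```text
time: 14.98
tcp_pos: [461.0, -256.5, 328.1]
tcp_rot: [2.251, -1.723, 0.497]
wrist_force: [-0.2, -0.7, -2.8]
gripper_width: 9.9
grasp_force: 30.0
t 14.98 q [-0.691  0.352  1.677 -0.353  0.782  2.397] tcp [ 461.  -256.5  328.1] z [ 0.109 -0.407 -0.907] y [-0.965 -0.261  0.001] grip pt [ 477.  -316.3  194.8] F [-0.2 -0.7 -2.8] w 9.9 gf 30.0
tcp [ 436. -216.  330.] dp cm [-4.1   1.4  -2.09] ang [-0.     0.001  0.002] | dist mm 48.0 deg 0.1
tcp [ 409. -172.  332.] dp cm [-8.45  2.79 -4.3 ] ang [-0.     0.001  0.002] | dist mm 99.0 deg 0.1
tcp [ 384. -130.  333.] dp cm [-12.68   4.14  -6.45] ang [-0.     0.001  0.002] | dist mm 148.0 deg 0.1
```

```bash
python3 - <<'E'
from fk import *
P=[(1/4,(438,-250,198),-75),(1/2,(400,-180,200),-70),(3/4,(390,-100,200),-50),(1,(390,-20,200),-30)]
for f,g,y in P: e=go(g,y,-25)
for g,y in (((395,80,200),-15),((415,180,200),-5),((440,285,195),0)): s=go(g,y,-25,start=e); print(ik(s[0],s[1],arm.state()['joint_positions'])[0].round(2))
for z in(110,80): s=go((440,285,z),0,-25); print(ik(s[0],s[1],arm.state()['joint_positions'])[0].round(2))
E
```

```text
tcp [ 422. -190.  331.] dp cm [-6.62  2.04 -3.41] ang [-0.     0.001  0.002] | dist mm 77.0 deg 0.1
tcp [ 379. -122.  333.] dp cm [-13.54   4.42  -6.85] ang [ 0.037  0.001 -0.077] | dist mm 158.0 deg 4.9
tcp [350. -52. 333.] dp cm [-20.28   5.39  -9.98] ang [ 0.184  0.001 -0.394] | dist mm 232.0 deg 24.9
tcp [336.  11. 333.] dp cm [-26.16   5.07 -12.71] ang [ 0.331  0.002 -0.71 ] | dist mm 295.0 deg 44.9
tcp [335.  96. 333.] dp cm [-3.95 -7.3  -1.84] ang [ 0.111 -0.    -0.237] | dist mm 85.0 deg 15.0
[-0.04 -0.06  2.16 -0.16  0.63  1.9 ]
tcp [353. 185. 333.] dp cm [ -6.57 -15.94  -3.07] ang [ 0.184  0.    -0.395] | dist mm 175.0 deg 25.0
[ 0.21  0.06  2.03 -0.21  0.64  2.02]
tcp [378. 285. 328.] dp cm [ -9.35 -25.81  -3.81] ang [ 0.221  0.    -0.475] | dist mm 277.0 deg 30.0
[ 0.43  0.23  1.84 -0.28  0.69  2.18]
tcp [378. 285. 243.] dp cm [-52.95  -6.09 -15.25] ang [ 0.552  0.002 -1.185] | dist mm 554.0 deg 74.9
[ 0.43  0.37  1.93 -0.39  0.48  2.32]
tcp [378. 285. 213.] dp cm [-54.21  -6.1  -12.53] ang [ 0.552  0.002 -1.185] | dist mm 560.0 deg 74.9
[ 0.43  0.43  1.94 -0.46  0.41  2.39]
```

```bash
python3 -m handwheel '{"dp":[[-0.5,0.15,-0.25],[-1.6,0.5,-0.8],[-3.3,1,-1.7],[-5,1.5,-2.6],[-6.7,2.1,-3.45],[-8.4,2.7,-4.3],[-10.1,3.3,-5.2],[-11.8,3.9,-6],[-13.5,4.4,-6.85],[-15.2,4.7,-7.65],[-16.9,4.95,-8.45],[-18.6,5.2,-9.2],[-20.3,5.4,-10],[-21.8,5.35,-10.7],[-23.2,5.25,-11.35],[-24.5,5.15,-11.95],[-25.5,5.1,-12.4],[-26,5.1,-12.65],[-26.2,5.1,-12.7],[-26.2,5.1,-12.7]],"angular":[[0,0,0],[0,0,0],[0,0,0],[0,0,0],[0.005,0,-0.01],[0.01,0,-0.022],[0.018,0,-0.039],[0.027,0,-0.058],[0.037,0,-0.079],[0.072,0,-0.154],[0.109,0,-0.233],[0.146,0,-0.313],[0.184,0,-0.394],[0.222,0,-0.476],[0.258,0,-0.553],[0.29,0,-0.622],[0.314,0,-0.673],[0.327,0,-0.701],[0.331,0,-0.71],[0.331,0,-0.71]],"grip":[0.2,0.2,0.2,0.2,0.2,0.2,0.2,0.2,0.2,0.2,0.2,0.2,0.2,0.2,0.2,0.2,0.2,0.2,0.2,0.2]}'; python3 - <<'E'
from h import *
log()
for g,y in (((395,80,200),-15),((415,180,195),-5),((440,285,150),0)): go(g,y,-25)
E
```

```text
time: 16.65
tcp_pos: [336.3, 10.2, 332.9]
tcp_rot: [2.862, -0.769, 0.633]
wrist_force: [0.5, 0.3, -2.2]
gripper_width: 9.3
grasp_force: 30.0
t 16.65 q [-0.298 -0.094  2.184 -0.159  0.632  1.906] tcp [336.3  10.2 332.9] z [ 0.365 -0.21  -0.907] y [-0.501 -0.866 -0.001] grip pt [389.9 -20.7 199.6] F [ 0.5  0.3 -2.2] w 9.3 gf 30.0
tcp [335.  96. 333.] dp cm [-3.99 -7.37 -1.88] ang [ 0.11   0.001 -0.239] | dist mm 86.0 deg 15.1
tcp [353. 185. 328.] dp cm [ -6.84 -16.01  -2.65] ang [ 0.184  0.001 -0.397] | dist mm 176.0 deg 25.1
tcp [378. 285. 283.] dp cm [-11.31 -25.86   0.24] ang [ 0.221  0.001 -0.476] | dist mm 282.0 deg 30.1
```

```bash
python3 -m handwheel '{"dp":[[-0.2,-0.4,-0.1],[-0.7,-1.3,-0.35],[-1.5,-2.8,-0.7],[-2.3,-4.3,-1.1],[-3.2,-5.8,-1.5],[-4,-7.4,-1.9],[-4.5,-8.9,-2.05],[-5,-10.5,-2.2],[-5.6,-12.2,-2.35],[-6.2,-14,-2.5],[-6.85,-16,-2.65],[-7.6,-17.7,-2.15],[-8.3,-19.3,-1.65],[-9,-20.9,-1.2],[-9.8,-22.5,-0.7],[-10.5,-24,-0.3],[-11,-25.1,0.05],[-11.25,-25.7,0.2],[-11.3,-25.9,0.25],[-11.3,-25.9,0.25]],"angular":[[0.007,0,-0.015],[0.02,0,-0.043],[0.042,0,-0.091],[0.065,0,-0.14],[0.088,0,-0.19],[0.11,0,-0.239],[0.125,0,-0.27],[0.14,0,-0.302],[0.155,0,-0.334],[0.17,0,-0.366],[0.184,0,-0.397],[0.19,0,-0.41],[0.196,0,-0.423],[0.202,0,-0.436],[0.208,0,-0.449],[0.214,0,-0.461],[0.218,0,-0.47],[0.221,0,-0.476],[0.221,0,-0.476],[0.221,0,-0.476]],"grip":[0.2,0.2,0.2,0.2,0.2,0.2,0.2,0.2,0.2,0.2,0.2,0.2,0.2,0.2,0.2,0.2,0.2,0.2,0.2,0.2]}'; python3 - <<'E'
from h import *
log()
b=arm.camera("side")
u=pix("side",[440,285,100]).round().astype(int)
b=b[u[1]-60:u[1]+60,u[0]-80:u[0]+80]
cv2.imwrite("pics/p6.png",cv2.resize(b,(800,600),interpolation=cv2.INTER_CUBIC))
go((440,285,85),0,-25);go((440,285,77),0,-25)
E
```

```text
time: 18.32
tcp_pos: [378.5, 285.1, 282.9]
tcp_rot: [3.067, 0.0, 0.679]
wrist_force: [-0.1, -0.3, -2.3]
gripper_width: 9.5
grasp_force: 30.0
t 18.32 q [ 0.429  0.303  1.889 -0.329  0.574  2.243] tcp [378.5 285.1 282.9] z [ 0.422 -0.    -0.907] y [ 0. -1.  0.] grip pt [440.5 285.1 149.6] F [-0.1 -0.3 -2.3] w 9.5 gf 30.0
tcp [378. 285. 218.] dp cm [-2.78 -0.01  5.86] ang [ 0.     0.001 -0.   ] | dist mm 65.0 deg 0.0
tcp [378. 285. 210.] dp cm [-3.12 -0.01  6.59] ang [ 0.     0.001 -0.   ] | dist mm 73.0 deg 0.0
```

View pics/p6.png

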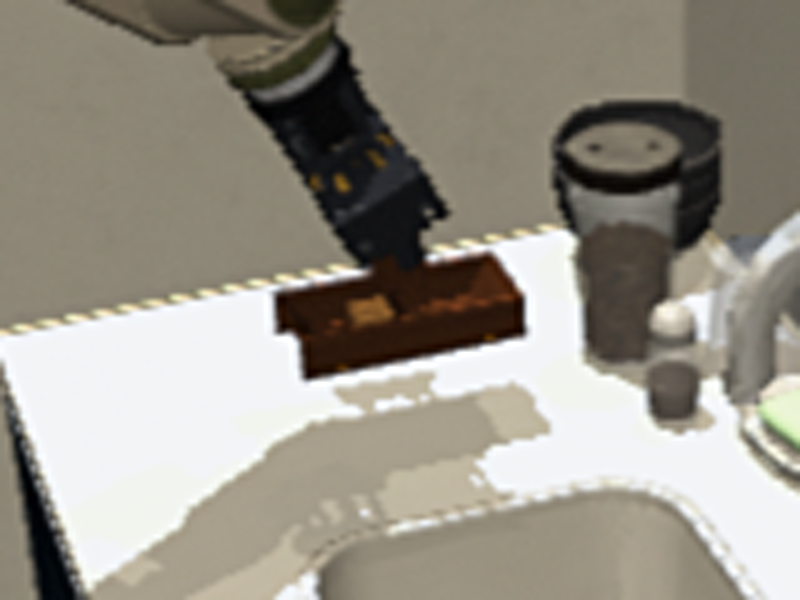

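The dish hangs level over free worktop, its biscuit end on the left with a biscuit visible at (370,308); the second is hidden by the near wall. I'll lower it.

```bash
python3 -m handwheel '{"dp":[[-0.2,0,0.5],[-0.6,0,1.3],[-1.1,0,2.4],[-1.6,0,3.5],[-2.1,0,4.5],[-2.5,0,5.3],[-2.75,0,5.8],[-2.9,0,6.1],[-3,0,6.3],[-3.05,0,6.45],[-3.1,0,6.55],[-3.1,0,6.6],[-3.1,0,6.6]],"angular":[[0,0,0],[0,0,0],[0,0,0],[0,0,0],[0,0,0],[0,0,0],[0,0,0],[0,0,0],[0,0,0],[0,0,0],[0,0,0],[0,0,0],[0,0,0]],"grip":[0.2,0.2,0.2,0.2,0.2,0.2,0.2,0.2,0.2,0.2,0.2,0.2,0.2]}'; python3 -c "
from h import *
log(); go((440,285,190),0,-25)"
```

```text
time: 19.45
tcp_pos: [378.1, 285.2, 210.3]
tcp_rot: [-3.067, -0.001, -0.68]
wrist_force: [-0.1, 0.5, -3.4]
gripper_width: 9.9
grasp_force: 30.0
t 19.45 q [ 0.429  0.436  1.945 -0.469  0.399  2.4  ] tcp [378.1 285.2 210.3] z [ 0.423  0.    -0.906] y [ 0. -1. -0.] grip pt [440.3 285.2  77. ] F [-0.1  0.5 -3.4] w 9.9 gf 30.0
tcp [378. 285. 323.] dp cm [  4.75   0.02 -10.25] ang [-0.  0.  0.] | dist mm 113.0 deg 0.0
```

```bash
python3 -m handwheel '{"dp":[[-0.02,0,0.045],[-0.04,0,0.09],[-0.06,0,0.135],[-0.08,0,0.18],[-0.08,0,0.18],[-0.08,0,0.18]],"angular":[[0,0,0],[0,0,0],[0,0,0],[0,0,0],[0,0,0],[0,0,0]],"grip":[0.2,0.2,0.2,0.2,0.2,0.2]}'
```

```text
time: 19.95
tcp_pos: [378.0, 285.2, 209.6]
tcp_rot: [3.067, 0.0, 0.682]
wrist_force: [-11.7, -5.5, 18.4]
gripper_width: 9.8
grasp_force: 30.0
```

```bash
python3 -m handwheel '{"dp":[[0.02,0,-0.05],[0.05,0,-0.1],[0.05,0,-0.1],[0.05,0,-0.1],[0.05,0,-0.1],[0.05,0,-0.1],[0.05,0,-0.1],[0.05,0,-0.1],[0.05,0,-0.1],[0.05,0,-0.1],[0.05,0,-0.1],[0.05,0,-0.1],[0.05,0,-0.1],[0.05,0,-0.1]],"angular":[[0,0,0],[0,0,0],[0,0,0],[0,0,0],[0,0,0],[0,0,0],[0,0,0],[0,0,0],[0,0,0],[0,0,0],[0,0,0],[0,0,0],[0,0,0],[0,0,0]],"grip":[0.2,0.2,0.2,8.8,8.8,8.8,8.8,8.8,8.8,8.8,8.8,8.8,8.8,8.8]}' && python3 -m handwheel '{"dp":[[0.4,0,-1],[1.2,0,-3],[2.5,0,-6],[4,0,-9],[5.5,0,-12],[5.5,0,-14],[2,0,-16],[-2,0,-18],[-2,0,-18],[-2,0,-18]],"angular":[[0,0,0],[0,0,0],[0,0,0],[0,0,0],[0,0,0],[0,0,0],[0,0,0],[0,0,0],[0,0,0],[0,0,0]],"grip":[8.8,8.8,8.8,8.8,8.8,8.8,8.8,8.8,8.8,8.8]}'; python3 - <<'E'
from h import *
log()
a=arm.camera("top"); b=arm.camera("side")
u=pix("side",[440,285,40]).round().astype(int); v=pix("side",[485,-345,40]).round().astype(int); w=pix("top",[440,285,40]).round().astype(int)
print(u,v,w)
c=[im[max(0,k[1]-45):,max(0,k[0]-45):][:90,:90] for im,k in((b,u),(b,v),(a,w),(a,pix("top",[485,-345,40]).round().astype(int)))]
c=[cv2.resize(i,(300,300),interpolation=cv2.INTER_CUBIC) for i in c]
cv2.imwrite("pics/f7.png",np.vstack([np.hstack(c[:2]),np.hstack(c[2:])]))
E
```

```text
time: 21.12
tcp_pos: [378.1, 285.1, 209.3]
tcp_rot: [-3.067, -0.001, -0.679]
wrist_force: [-0.4, -0.3, 0.2]
gripper_width: 80.9
grasp_force: 0.0
time: 21.95
tcp_pos: [282.6, 285.2, 364.4]
tcp_rot: [-3.066, -0.004, -0.68]
wrist_force: [0.1, -0.1, 0.1]
gripper_width: 88.0
grasp_force: 0.0
t 21.95 q [ 0.542  0.033  1.968 -0.312  0.784  2.293] tcp [282.6 285.2 364.4] z [ 0.423  0.001 -0.906] y [ 0.002 -1.    -0.   ] grip pt [344.7 285.4 231.1] F [ 0.1 -0.1  0.1] w 88.0 gf 0.0
[235 190] [325 305] [190 232]
```

View pics/f7.png

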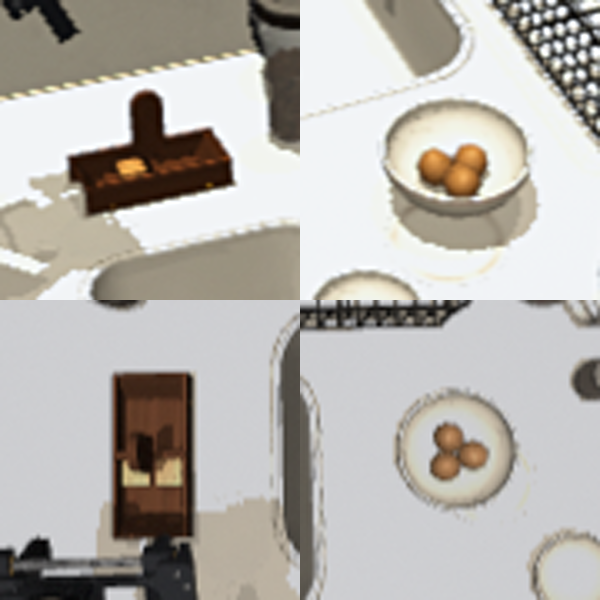

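The dish stands upright and free, with both biscuits (137,473) and (168,472) in their section, and all three walnuts lie in the bowl (455,450). I'm handing it in.

```bash
python3 -c "
from plant import arm
print(arm.job_done())"
```

```text
the job is handed in; nothing more can be done
None
```

I handed the job in at about 22 s (no verdict was returned): the last pictures show all three walnuts in the bowl, both biscuits in their section, and the dish upright and released on the worktop to the left of the sink.

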